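# Prop the self-closing cabinet door and fetch the jar

## Task

The door of the small white cabinet creeps shut by itself: swing it wide open (it has a knob on its top edge) and prop it there with the black wedge that lies on the cabinet's roof, pushing the nose of the wedge, flat on the worktop, under the door from the inside, so that it holds the door about square to the cabinet without your help. Only then reach in, take out the jar, keep it upright all the way, and stand it in the middle of the small steel tray; leave the door propped and the stapler, timer and tin where they are.

Things in the scene. Friction and masses are not known exactly. Their poses are not given: they have to be found in the camera images.
- cabinet: small white cabinet, fixed, 100 deep x 200 wide x 215 high. Origin: centre of its underside; x points inwards (the open front is the face x = -50), y to the robot's left, z up. Floor top at z = 12, roof from z = 205 to a flat top at 215, 184 clear between the side walls, back wall 6 thick. The roof covers all the inside: reach in tilted through the front
- door (a joint): door angle in rad: 0 shut, grows as it swings out to the robot and to the left, stop at 1.9 (1.57 = square to the cabinet). A spring (0.05 N m shut, 0.09 at 1.57) closes it; a damper (2.5 N m s/rad, both ways) makes it creep shut at about 0.035 rad/s when let go and resists fast opening (0.3 rad/s takes about 8 N at the knob)
- door_panel: the door: grey frame with clear pane, 12 thick, 194 wide, from z = 14 to 215: a 14 gap under it over the worktop. Origin on the vertical hinge line at worktop height (cabinet frame x = -57, y = +98); the panel runs from there along its own -y, mid-plane through the hinge line; its own +x side is the inner face, towards which it closes
- door_hinge (a point): point of the vertical hinge line at worktop height (origin of door_panel); does not move
- door_knob (a point): middle of the upright round steel knob on the door's top edge, 100 from the hinge line: 18 in diameter, 40 tall, from z = 219 to z = 259; this point is at z = 239. It can be pinched from above, and turns in the grip as the door swings
- wedge: black rubber door wedge, 140 long x 45 wide x 38 high, about 0.25 kg, on the cabinet's roof. Origin: centre of its underside; x points to the thin nose (4 high, at x = +70). The top slopes up to 38 at x = -30; from there to x = -70 the tail is a block with parallel sides to grip. The slope is 14 high (the gap under the door) at x = +41
- jar: white round plastic sample jar with blue screw cap, 47 in diameter, 60 high, 0.09 kg nominal, stands upright on the cabinet's floor. Origin: centre of its underside, z axis up
- tray: shallow square steel tray, fixed, 90 x 90 x 12 outside, walls and floor 3 thick. Origin: centre of its underside
- stapler: stapler, 36 x 135 x 52, bystander; origin at the centre of its underside
- timer: bench timer lying on its back, 66 x 62 x 19, bystander; origin at the centre of its underside
- pill_tin: round metal tin, 48 in diameter, 21 high, bystander; origin at the centre of its underside

How it is judged:
On the way, in this order (a step that is already met when the one before it is completed fails the run):
1. the wedge, flat on the worktop, holds the door at rest, open by more than 1.2 rad (about 70 degrees), with the robot touching neither, while the jar is still in the cabinet (value of joint door above 1.2 rad and velocity of joint door between -0.012 and 0.012 rad/s and contact force between wedge and door_panel above 0.2 N and height (world z) of wedge below 0.012 m and angle between wedge's own z axis and vertical below 0.15 rad and contact force between each of the arm, the fingers and door_panel below 0.1 N and contact force between each of the arm, the fingers and wedge below 0.1 N and x of jar in the frame of cabinet above -0.05 m), for 0.3 s.
2. the jar is out of the cabinet, its centre 60 mm or more in front of or beside the cabinet's outline, with the door still open by more than 1.2 rad (value of joint door above 1.2 rad and (x of jar in the frame of cabinet below -0.11 m or y of jar in the frame of cabinet below -0.16 m or y of jar in the frame of cabinet above 0.16 m)), for 0.05 s.
At the end, for the whole second after the job is handed in: the jar stands upright (within 0.1 rad) and at rest on the tray's floor, its centre within 25 mm of the tray's; the wedge lies flat on the worktop, touched by the door, and holds it at rest, open by more than 1.2 rad (value of joint door above 1.2 rad and velocity of joint door between -0.012 and 0.012 rad/s and contact force between wedge and door_panel above 0.2 N and height (world z) of wedge below 0.012 m and angle between wedge's own z axis and vertical below 0.15 rad and horizontal distance between jar and tray below 0.025 m and angle between jar's own z axis and vertical below 0.1 rad and height (world z) of jar between 0 and 0.008 m and linear speed of jar below 0.02 m/s).
It fails at once if the jar is tipped by more than 0.6 rad (angle between jar's own z axis and vertical above 0.6 rad).
It fails at once if the stapler, timer or tin is moved by more than 30 mm (distance of any of stapler, timer, pill_tin from where it was at the start of the episode above 0.03 m).
It also fails if it takes over 72 s, if anything falls off the work surface, if the arm or the gripper's body presses on something with over 40 N, if the wrist force passes 120 N, or if a joint passes its speed limit or range.

## Robot

A 6-joint arm with a two-finger parallel gripper is mounted at the origin on a cart in front of the work surface, level with it; the furniture and walls round the work are solid. World frame = base frame: x ahead of the robot, y to its left, z up, the work surface at z = 0. Lengths are in m, angles in rad, forces in N, time in s.
With the tool pointing down it reaches from about 0.275 to 0.875 m from the base axis. Payload 12.5 kg.
Tool frame: the origin (TCP) lies at the very end of the fingers, on their centre line; the grasp point (between the pads) lies 19 mm behind it; x points along the fingers, y is the direction in which the jaws open and shut, and the axes are right-handed (so a half turn about x gives the same grasp; the last joint's range is limited). The gripper opens to 85 mm and grips with 20 to 120 N. Pads are 22 mm wide; open, the fingers measure 114 mm over their backs; the gripper's body (76 mm by 85 mm) begins 54 mm behind the grasp point. The pads swing forward as they close: fully open they stand 13 mm farther back than shut.
Start: joints at [-0.085, 0.351, 1.652, -0, 1.139, -0.085], TCP at [0.55, 0, 0.231] pointing down, gripper open.
Joint ranges: [-2.75, 2.75], [-0.79, 2.1], [0.01, 2.65], [-1.57, 4.71], [0.07, 3.14], [-2.87, 2.87]. Speed limits (rad/s): [2.22, 2.22, 2.79, 3.14, 3.14, 3.14].

## Interface

Orientations are given as a 3x3 rotation matrix whose columns are the frame's x, y, z axes.
In Python, from bench import manip gives the robot as it stands. Calls block until the motion is done:
- manip.move_ptp(position, orientation): joint-space move of the TCP to a pose.
- manip.move_l(position, attitude=None, max_speed=0.15): straight line of the TCP; attitude=None keeps the orientation; max_speed is the mean speed in m/s.
- manip.move_j(angles): joint-space move.
- manip.set_gripper(opening, effort=None): opening from 0.0 (shut) to 1.0 (fully open); effort is the grip in N (None keeps the last); returns when the fingers have stopped.
- manip.dwell(seconds).
- manip.inverse_kinematics(position, orientation): joint angles nearest the present ones, or None.
- manip.grab_frame(name): name is "scene" or "side" or "wrist"; returns (picture, depth): 480x640x3 uint8, red, green, blue; 480x640 float32, m along the optical axis (not along the pixel's ray), 0 where there is no reading.
- manip.get_calibration(name): a dict with "camera_matrix" (3x3 intrinsics, pixels), "R" (3x3) and "t" (3): a world point X has camera coordinates R X + t. Camera axes: x right, y down, z forward; pixel columns grow to the right and rows downward; lengths in m; the calibration is good to about 2 mm. The wrist camera is an equidistant fisheye: a pixel r from the principal point sees the ray r / f radians off the axis. A picture is of the moment at which its call begins: read the wrist's pose just before it. get_calibration takes no time and is no camera call; for the wrist camera it gives the pose at the moment of the call.
A pose or a line that the arm cannot do raises manip.Unreachable and nothing moves.
- manip.sign_off(): hands the job in, once; it reports no verdict.
Trained networks look in the newest picture that a camera, given by its name, has taken for a name from the list of things; names that differ only in an ending like _2 or _b are one class to them, and where a whole thing is asked for, a point or a joint stands for the part that bears it (a point fixed in the world has none). Each returns a list of dicts, best first, with "confidence" (0 to 1); they miss things now and then, are a little off and sometimes report something else, mostly with a low value. They report only what shows in the picture. A call takes as long as a camera call.
- manip.look_for(camera, name): "at" ([x, y, z] in m, in world coordinates, good to about 4 mm: the middle of the surface that is visible of it).
Readings, each from a call of its own:
- manip.current_time(): time.
- manip.current_qpos(): joint angles.
- manip.current_joint_vel(): joint speeds.
- manip.current_joint_torque(): joint torques, N m.
- manip.current_ee_pos(): TCP position.
- manip.current_tcp_rot(): TCP orientation.
- manip.current_force(): force on the tool from outside, world axes, zero at the start.
- manip.current_ft_torque(): the same for the moment, N m.
- manip.current_grip_width(): opening from 0.0 (shut) to 1.0 (fully open).
Only numpy, scipy, OpenCV 4.12 (cv2) and the standard library are available. Lean on these libraries where they do the work, as an engineer would, in place of code of your own. Each camera call takes 0.05 s, during which the arm holds its last target. There are 200 camera calls.

## Working session

There is one attempt and no reset: what is moved stays moved. The work goes in short steps, each a Python script; the robot and the scene stay as the last script left them, time stands still between calls to the robot, and variables do not carry over. Pictures are saved under pics/ and viewed, about 8 in all and at most 12, crops included, and the job is handed in when it is done.

```bash
ls; mkdir -p pics
python3 - <<'E'
from bench import manip as m
import cv2, numpy as np
a,d=m.grab_frame("scene"); b,d2=m.grab_frame("side")
np.savez("f0.npz",a=a,d=d,b=b,d2=d2)
cv2.imwrite("pics/scene0.png",a[:,:,::-1]); cv2.imwrite("pics/side0.png",b[:,:,::-1])
for n in ["cabinet","door_panel","door_knob","wedge","jar","tray","stapler","timer","pill_tin"]:
  for c in ["scene","side"]:
    r=m.look_for(c,n); print(n,c,[(np.round(q["at"],3).tolist(),round(q["confidence"],2)) for q in r[:2]])
for c in ["scene","side"]:
  k=m.get_calibration(c); print(c,np.round(k["camera_matrix"],1).tolist(),np.round(k["R"],3).tolist(),np.round(k["t"],3))
print(m.current_time())
E
```

```text
pics
cabinet scene [([0.527, -0.069, 0.14], 0.68), ([0.612, -0.364, 0.022], 0.57)]
cabinet side [([0.524, 0.03, 0.149], 0.66)]
door_panel scene [([0.52, -0.027, 0.128], 0.94)]
door_panel side [([0.528, -0.002, 0.127], 0.74)]
door_knob scene [([0.614, -0.366, 0.02], 0.59), ([0.525, -0.028, 0.131], 0.56)]
door_knob side [([0.527, -0.007, 0.128], 0.72)]
wedge scene [([0.578, -0.042, 0.236], 0.96), ([0.613, -0.367, 0.021], 0.39)]
wedge side [([0.584, 0.014, 0.232], 0.59)]
jar scene [([0.525, -0.023, 0.131], 0.26)]
jar side [([0.436, 0.267, 0.04], 0.42)]
tray scene [([0.474, -0.308, 0.002], 0.95)]
tray side [([0.513, -0.276, 0.003], 0.47)]
stapler scene [([0.43, 0.241, 0.039], 0.95)]
stapler side [([0.431, 0.266, 0.04], 0.74)]
timer scene [([0.61, -0.3, 0.018], 0.88), ([0.521, -0.027, 0.127], 0.69)]
timer side [([0.617, -0.288, 0.016], 0.58), ([0.527, -0.005, 0.128], 0.29)]
pill_tin scene [([0.612, -0.366, 0.02], 0.71)]
pill_tin side [([0.611, -0.358, 0.015], 0.73)]
scene [[512.6, 0.0, 316.0], [0.0, 512.6, 252.4], [0.0, 0.0, 1.0]] [[0.632, -0.775, -0.011], [-0.496, -0.393, -0.774], [0.596, 0.494, -0.633]] [-0.376  0.378  1.002]
side [[462.9, 0.0, 315.9], [0.0, 462.9, 236.3], [0.0, 0.0, 1.0]] [[-0.739, -0.673, 0.012], [-0.495, 0.531, -0.688], [0.457, -0.515, -0.725]] [0.361 0.414 0.951]
1.0
```

View pics/scene0.png

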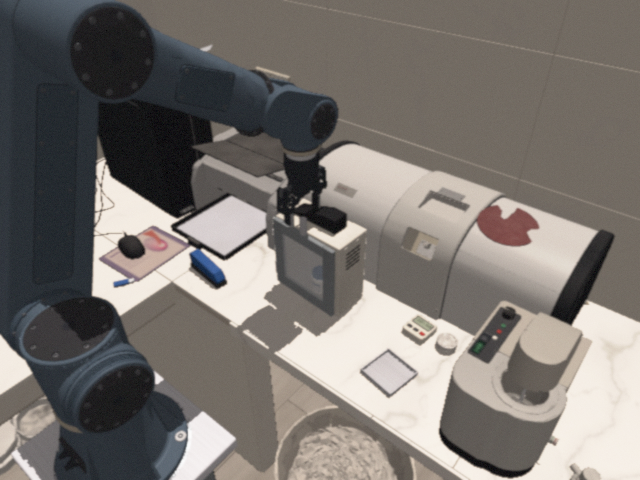

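View pics/side0.png

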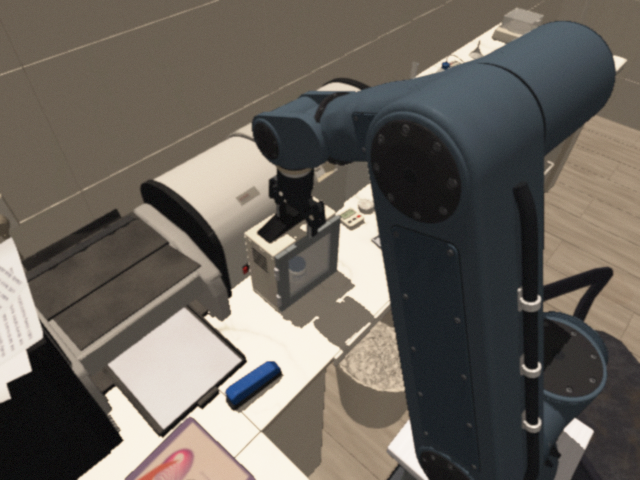

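The scene view shows the cabinet at about (320,260) with the wedge on its roof. The stapler is at (208,268), the timer at (420,328), the tin at (446,343) and the tray at (388,372). The side view agrees, and shows the jar at (297,268) through the pane. I'll raise the arm to clear the view.

Run:
```python
from bench import manip as m
import cv2, numpy as np
R=m.current_tcp_rot(); print(np.round(R,3).tolist())
m.move_ptp([0.42,-0.02,0.50],R)
out={}
cw=m.get_calibration("wrist"); out.update({"wR":cw["R"],"wt":cw["t"],"wK":cw["camera_matrix"]})
for c in ["scene","side","wrist"]:
  a,d=m.grab_frame(c); out[c]=a; out[c+"_d"]=d
  k=m.get_calibration(c); 
  for q in ("R","t","camera_matrix"): out.setdefault(c+"_"+q,k[q])
  for n in ["door_panel","door_knob","wedge","jar","tray","stapler","timer","pill_tin"]:
    r=m.look_for(c,n); print(n,c,[(np.round(q["at"],3).tolist(),round(q["confidence"],2)) for q in r[:2]])
np.savez("f1.npz",**out)
s=cv2.resize(out["scene"][160:400,180:500],(800,600))
cv2.imwrite("pics/scene1.png",s[:,:,::-1]); cv2.imwrite("pics/wrist1.png",out["wrist"][:,:,::-1])
print(m.current_time(), m.current_ee_pos(), cw)
```

```text
[[0.0, 1.0, -0.0], [0.0, -0.0, -1.0], [-1.0, 0.0, -0.0]]
door_panel scene [([0.524, -0.026, 0.127], 0.71)]
door_knob scene [([0.527, -0.028, 0.13], 0.64)]
wedge scene [([0.581, -0.038, 0.235], 0.93)]
jar scene []
tray scene [([0.475, -0.308, 0.003], 0.78), ([0.528, -0.064, 0.145], 0.21)]
stapler scene [([0.429, 0.24, 0.037], 0.75), ([0.528, -0.063, 0.146], 0.73)]
timer scene [([0.609, -0.298, 0.018], 0.62), ([0.523, -0.025, 0.127], 0.57)]
pill_tin scene [([0.612, -0.366, 0.022], 0.76)]
door_panel side [([0.53, -0.004, 0.134], 0.85)]
door_knob side []
wedge side [([0.584, -0.007, 0.236], 0.98)]
jar side []
tray side [([0.474, -0.31, 0.002], 0.78), ([0.531, -0.012, 0.134], 0.5)]
stapler side [([0.434, 0.266, 0.043], 0.98)]
timer side [([0.618, -0.289, 0.019], 0.79)]
pill_tin side [([0.613, -0.361, 0.016], 0.48)]
door_panel wrist [([0.524, -0.009, 0.166], 0.65)]
door_knob wrist [([0.524, -0.009, 0.167], 0.76)]
wedge wrist [([0.586, -0.01, 0.24], 0.98)]
jar wrist []
tray wrist [([0.472, -0.303, 0.002], 0.64)]
stapler wrist [([0.437, 0.221, 0.042], 0.61)]
timer wrist [([0.606, -0.293, 0.016], 0.68)]
pill_tin wrist [([0.613, -0.364, 0.021], 0.57), ([0.528, -0.013, 0.163], 0.29)]
3.5 [ 0.42000146 -0.01998255  0.49999938] {'camera_matrix': array([[371.64829954,   0.        , 313.76987855],
       [  0.        , 371.64829954, 236.21786738],
       [  0.        ,   0.        ,   1.        ]]), 'R': array([[ 0.99999846,  0.0010606 , -0.00139775],
       [ 0.001423  , -0.95628001,  0.29244916],
       [-0.00102646, -0.2924507 , -0.95628005]]), 't': array([-0.41976782, -0.13596111,  0.63020102])}
```

View pics/wrist1.png

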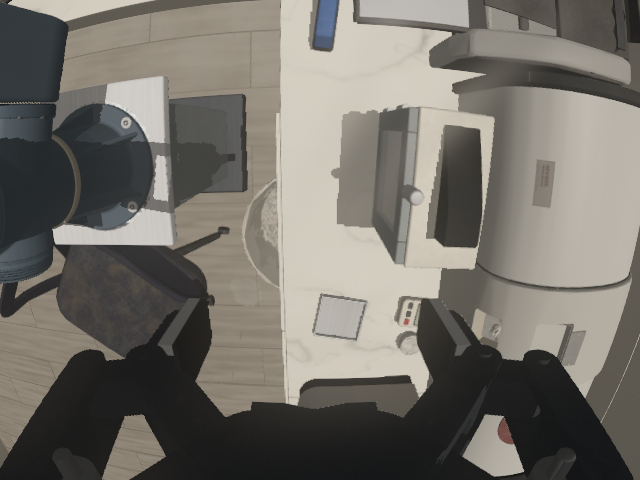

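View pics/scene1.png

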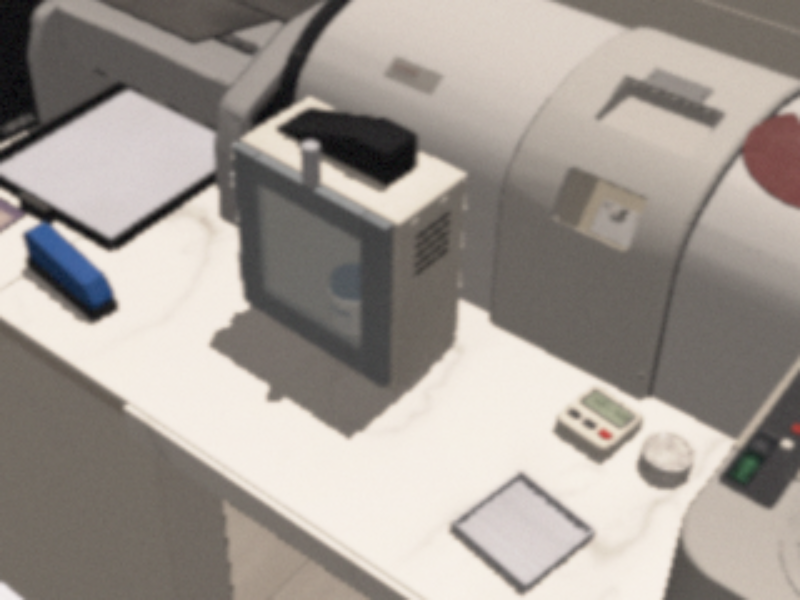

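Both views show the wedge along the roof, nose to the left (+y) and tail to the right. The knob is at (416,197) in the wrist view, and the jar sits behind the right part of the pane, at (345,285) in the enlarged scene crop. Next I fit the geometry from depth.

```bash
cat > geo.py <<'E'
import numpy as np, cv2
def cloud(d,K,R,t,fish=False):
    v,u=np.mgrid[:480,:640]; x=(u-K[0,2])/K[0,0]; y=(v-K[1,2])/K[1,1]
    if fish:
        r=np.hypot(x,y)+1e-9; s=np.tan(np.minimum(r,1.4))/r; x,y=x*s,y*s
    P=np.stack([x*d,y*d,d],-1); W=(P-t)@R   # R^T (P-t)
    W[d<=0]=np.nan; return W
def rect(p):
    (c,s,a)=cv2.minAreaRect((p*1000).astype(np.float32)); return np.round(c,1),np.round(s,1),round(a,2)
E
python3 - <<'E'
import numpy as np; from geo import *
f=np.load("f1.npz")
for c in ["scene","side","wrist"]:
    K,R,t=(f["wK"],f["wR"],f["wt"]) if c=="wrist" else (f[c+"_camera_matrix"],f[c+"_R"],f[c+"_t"])
    W=cloud(f[c+"_d"],K,R,t,c=="wrist").reshape(-1,3); col=f[c].reshape(-1,3).astype(int).sum(1)
    box=(W[:,0]>.45)&(W[:,0]<.66)&(abs(W[:,1]+.02)<.16)
    z=W[:,2]
    tab=(abs(z)<.01)&(W[:,0]>.3)&(W[:,0]<.5)&(abs(W[:,1])<.3)
    print(c,"table z",np.median(z[tab]))
    top=box&(z>.207)&(z<.222); print(" roof z",np.median(z[top]), rect(W[top][:,:2]))
    w=box&(z>.22)&(z<.262)&(W[:,0]>.547)&(col<250); print(" wedge",w.sum(),rect(W[w][:,:2]))
    hi=w&(z>.245); print(" wedge high part",rect(W[hi][:,:2]), np.percentile(z[hi],95))
    k=box&(z>.222)&(z<.255)&(W[:,0]<.547)&(W[:,0]>.5); print(" knob",k.sum(),np.round(np.median(W[k],0),4),np.round(W[k].min(0),3),np.round(W[k].max(0),3))
    kt=box&(z>.255)&(z<.263)&(W[:,0]<.547); print(" knobtop",kt.sum(),np.round(W[kt].mean(0),4))
    ft=(W[:,0]>.48)&(W[:,0]<.545)&(abs(W[:,1]+.02)<.13)&(z>.03)&(z<.205)
    # front frame plane
    p=W[ft]; fr=p
    A=np.c_[fr[:,1],np.ones(len(fr))]; 
    for _ in range(5):
        co=np.linalg.lstsq(A,fr[:,0],rcond=None)[0]; r=fr[:,0]-A@co; g=abs(r)<.004
        if g.sum()<50:break
        A,fr=A[g],fr[g]
    print(" front plane x=%.4f*y+%.4f n=%d y[%.3f %.3f]"%(co[0],co[1],len(fr),fr[:,1].min(),fr[:,1].max()))
    tr=(abs(W[:,0]-.474)<.07)&(abs(W[:,1]+.308)<.07)&(z>.007)&(z<.02); print(" tray rim",tr.sum(),rect(W[tr][:,:2]))
    tt=(abs(z)<.006)&(abs(W[:,1])<.1); print(" table x min",np.nanpercentile(W[tt][:,0],[0.5,2]))
    j=(W[:,0]>.54)&(W[:,0]<.63)&(abs(W[:,1]+.02)<.09)&(z>.015)&(z<.1); print(" inside",j.sum(),np.round(np.median(W[j],0),3) if j.sum() else '')
E
```

```text
scene table z -0.00029068905690400794
 roof z 0.21482739047928906 (array([579.3, -20.6]), array([204.4, 117.4]), 87.93)
 wedge 911 (array([591. , -12.8]), array([138. ,  47.6]), 87.82)
 wedge high part (array([590.2, -46.9]), array([69. , 46.7]), 87.82) 0.2545981394978719
 knob 93 [ 0.5244 -0.0251  0.2396] [ 0.519 -0.03   0.222] [ 0.537 -0.014  0.255]
 knobtop 33 [ 0.5286 -0.021   0.2579]
 front plane x=0.0315*y+0.5279 n=2694 y[-0.116 0.085]
 tray rim 318 (array([ 468.8, -307.7]), array([93.3, 93.9]), 81.04)
 table x min [-0.14569265 -0.13549891]
 inside 0 
side table z -0.00029445470424613757
 roof z 0.21470523782843745 (array([579.6, -17.1]), array([201.4, 115.4]), 87.21)
 wedge 1206 (array([592.7,  -5.7]), array([139.4,  49.2]), 88.07)
 wedge high part (array([592.1, -37.3]), array([74.4, 47.7]), 85.24) 0.25468329764068925
 knob 83 [ 0.5242 -0.0115  0.2389] [ 0.52  -0.022  0.222] [ 0.535 -0.007  0.255]
 knobtop 40 [ 0.5292 -0.0154  0.2582]
 front plane x=0.0442*y+0.5275 n=2731 y[-0.111 0.089]
 tray rim 195 (array([ 470.2, -304.3]), array([95.5, 92.8]), 81.27)
 table x min [-0.14608947  0.14016865]
 inside 0 
wrist table z -0.0011271508587240757
 roof z 0.21400605473973117 (array([579.9, -19.6]), array([201.5, 116.3]), 87.7)
 wedge 4399 (array([592.8,  -8.9]), array([138.3,  45.6]), 87.62)
 wedge high part (array([591.5, -45.4]), array([65.1, 45.2]), 87.37) 0.2531173867588766
 knob 146 [ 0.5243 -0.0143  0.24  ] [ 0.521 -0.028  0.223] [ 0.535 -0.01   0.255]
 knobtop 180 [ 0.5304 -0.019   0.2576]
 front plane x=0.0434*y+0.5275 n=3385 y[-0.112 0.087]
 tray rim 323 (array([ 470.7, -306.1]), array([92.3, 91.5]), 79.55)
 table x min [0.07847998 0.10159847]
 inside 0
```

```bash
cat > h.py <<'E'
import numpy as np
from bench import manip as m
C=np.array([.5865,-.019]); PSI=-.041
c,s=np.cos(PSI),np.sin(PSI); RC=np.array([[c,-s],[s,c]])
def cab(x,y,z): return np.r_[C+RC@[x,y],z]          # cabinet frame -> world
def tocab(p): return np.r_[RC.T@(np.asarray(p)[:2]-C),p[2]]
def down(a):                                          # fingers down, jaw axis at world yaw a
    y=np.array([np.cos(a),np.sin(a),0]); x=np.array([0,0,-1.]); return np.c_[x,y,np.cross(x,y)]
def knob(th,z): return cab(-.057-.1*np.sin(th),.098-.1*np.cos(th),z)
E
python3 - <<'E'
from h import *
m.set_gripper(.55,60)
a0=np.pi/2+PSI
print([np.round(m.inverse_kinematics(knob(t,.224),down(a0-t)),2).tolist() for t in (0,.9,1.82)])
m.move_ptp(knob(0,.30),down(a0)); m.move_l(knob(0,.224))
m.set_gripper(0,60); print("grip",m.current_grip_width(),m.current_force(),m.current_time())
F=[]
for t in np.linspace(0,1.82,14)[1:]:
    m.move_l(knob(t,.224),down(a0-t),max_speed=.045); F.append(np.round(m.current_force(),1).tolist())
print(F,m.current_grip_width(),m.current_time())
m.set_gripper(.5); m.move_l(knob(1.82,.32),max_speed=.2)
a,d=m.grab_frame("scene"); import cv2; cv2.imwrite("pics/s2.png",cv2.resize(a[160:400,180:500],(800,600))[:,:,::-1])
np.savez("f2.npz",a=a,d=d)
print(m.current_time())
E
```

```text
[[-0.12, 0.32, 1.71, -0.0, 1.11, -1.65], [-0.05, 0.18, 1.9, -0.0, 1.06, -0.68], [0.14, 0.18, 1.9, -0.0, 1.06, 0.43]]
grip 0.1934984184116983 [-1.10848251 -4.64248961  6.63848262] 6.3417
[[-0.2, -3.7, 7.3], [-1.1, -2.8, 7.1], [-0.2, -1.3, 8.9], [0.5, -0.5, 7.4], [0.5, 1.6, 8.8], [2.1, 2.4, 7.7], [3.4, 2.1, 7.1], [5.0, 2.1, 4.9], [5.3, 2.0, 4.5], [7.8, 1.5, 3.5], [8.4, -0.6, 3.0], [8.8, -1.1, 3.9], [10.2, -3.1, 2.3]] 0.19144990788032737 12.3
13.3583
```

View pics/s2.png

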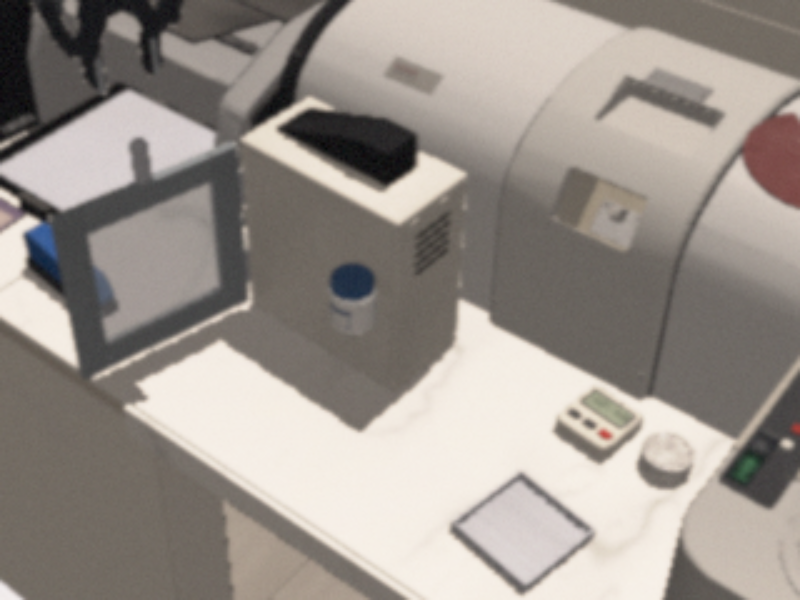

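The door is open at about 1.8 rad, and the jar stands free at (350,298) in the crop. Next is the wedge.

Run:
```python
from h import *
r=m.look_for("scene","jar"); print("jar",[(np.round(q["at"],4).tolist(),round(q["confidence"],2)) for q in r[:2]])
ya=PSI; R=down(ya)
wc=np.array([.5915,-.0085]); u=np.array([.041,.999])
g=wc-.05*u                       # grip point on tail
m.move_ptp(np.r_[g,.30],R); m.set_gripper(1.0)
m.move_l(np.r_[g,.2225],max_speed=.12); print("f",np.round(m.current_force(),1))
m.set_gripper(0,70); print("grip mm",m.current_grip_width()*85)
m.move_l(np.r_[g,.262],max_speed=.12)
def tcp(yc,z): return cab(-.167,yc-.05,z)
m.move_l(tcp(-.005,.262),max_speed=.25)
print("lifted",np.round(m.current_force(),1),m.current_grip_width()*85,m.current_time())
m.move_l(tcp(-.005,.02),max_speed=.18); f0=m.current_force()
for z in (.012,.009,.0075,.0065):
    m.move_l(tcp(-.005,z),max_speed=.03); f=m.current_force()-f0; print(z,np.round(f,1))
    if f[2]>3: break
print(m.current_time()); f0=m.current_force()
for yc in np.arange(.03,.066,.006):
    m.move_l(tcp(yc,z),max_speed=.04); f=m.current_force()-f0; print(round(yc,3),np.round(f,1))
    if f[1]<-5: break
print(m.current_time(),m.current_ee_pos())
a,d=m.grab_frame("scene"); import cv2; cv2.imwrite("pics/s3.png",cv2.resize(a[160:400,180:500],(800,600))[:,:,::-1])
np.savez("f3.npz",a=a,d=d)
```

```text
jar [([0.5382, 0.074, 0.1088], 0.59), ([0.5675, -0.0351, 0.0561], 0.58)]
f [-0.4 -1.3  0.2]
grip mm 44.039087326420855
lifted [ 0.3 -0.4 -2.4] 43.49930030974646 17.3917
0.012 [ 0.8 -0.9  0. ]
0.009 [0.7 0.5 0.6]
0.0075 [-5.2  0.4 23.3]
19.8
0.03 [  6.3  -4.9 -10.3]
0.036 [ 6.8 -2.7 -9. ]
0.042 [ 6.1 -5.8 -8.6]
21.425 [ 0.42078268 -0.02065595  0.00843859]
```

View pics/s3.png

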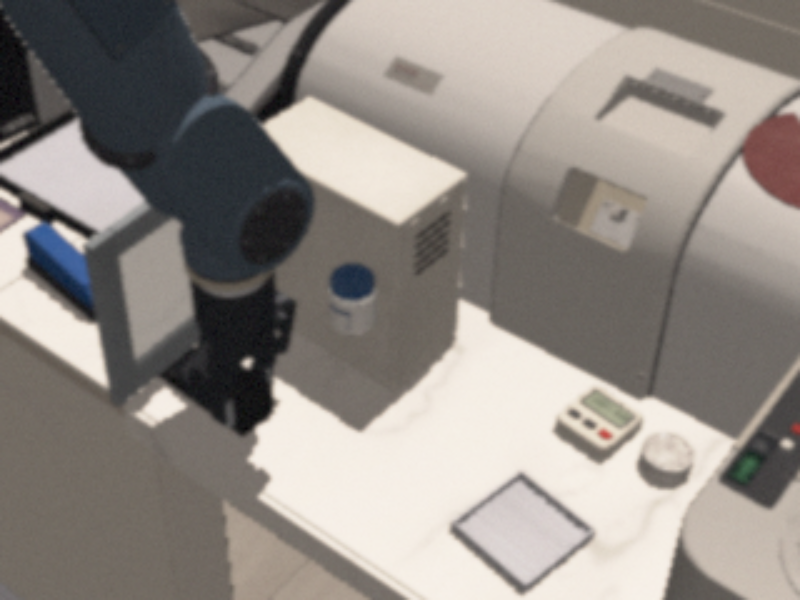

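The wedge is down with its nose next to the door's bottom edge, at about (185,385), and the fingers press on the table slightly. I'll ease off, finish the push and release.

Run:
```python
from h import *
def tcp(yc,z): return cab(-.167,yc-.05,z)
m.move_l(tcp(.042,.0088),max_speed=.03); f0=m.current_force(); print(np.round(f0,1))
for yc in (.046,.050,.054,.057):
    m.move_l(tcp(yc,.0088),max_speed=.03); f=m.current_force(); print(yc,np.round(f,1))
    if f[1]<-6: break
m.set_gripper(.8); p=m.current_ee_pos(); print(np.round(m.current_force(),1))
m.move_l(np.r_[p[:2],.15]+[0,-.02,0],max_speed=.2); m.move_ptp(cab(-.16,-.12,.33),down(PSI))
print(m.current_time())
o={}
for c in ("scene","side","wrist"):
    k=m.get_calibration(c); a,d=m.grab_frame(c); o.update({c:a,c+"_d":d,c+"_K":k["camera_matrix"],c+"_R":k["R"],c+"_t":k["t"]})
    for n in ("jar","wedge","door_panel","tray","door_knob"):
        r=m.look_for(c,n); print(c,n,[(np.round(q["at"],4).tolist(),round(q["confidence"],2)) for q in r[:2]])
np.savez("f4.npz",**o); import cv2
cv2.imwrite("pics/s4.png",np.hstack([cv2.resize(o["scene"][200:400,180:380],(400,400)),cv2.resize(o["wrist"][80:400,160:560],(400,320))[:, :] if 0 else cv2.resize(o["wrist"],(400,400))])[:,:,::-1])
print(m.current_time())
```

```text
[ 3.2 -4.7 -5.1]
0.046 [ 3.2 -4.3 -4.3]
0.05 [ 1.4 -8.5 -4.8]
[ 0.9  0.6 -0.1]
24.35
scene jar [([0.5669, -0.0338, 0.0534], 0.63)]
scene wedge [([0.4131, 0.0046, 0.0251], 0.94)]
scene door_panel [([0.4263, 0.0803, 0.1276], 0.58)]
scene tray [([0.4725, -0.3077, 0.0037], 0.74)]
scene door_knob [([0.4324, 0.0796, 0.1287], 0.66)]
side jar [([0.5732, -0.0222, 0.073], 0.56)]
side wedge [([0.4134, 0.0869, 0.014], 0.71), ([0.4323, 0.0918, 0.1365], 0.2)]
side door_panel [([0.4307, 0.0901, 0.1344], 0.82)]
side tray [([0.4761, -0.3069, 0.0019], 0.73), ([0.4302, 0.0908, 0.1376], 0.38)]
side door_knob [([0.4373, 0.0849, 0.1344], 0.91)]
wrist jar [([0.5702, -0.0283, 0.0711], 0.78)]
wrist wedge [([0.4205, 0.0203, 0.0312], 0.83)]
wrist door_panel [([0.4369, 0.0825, 0.0514], 0.94)]
wrist tray [([0.4703, -0.3017, -0.0013], 0.96)]
wrist door_knob [([0.4376, 0.0815, 0.0523], 0.75)]
25.25
```

View pics/s4.png

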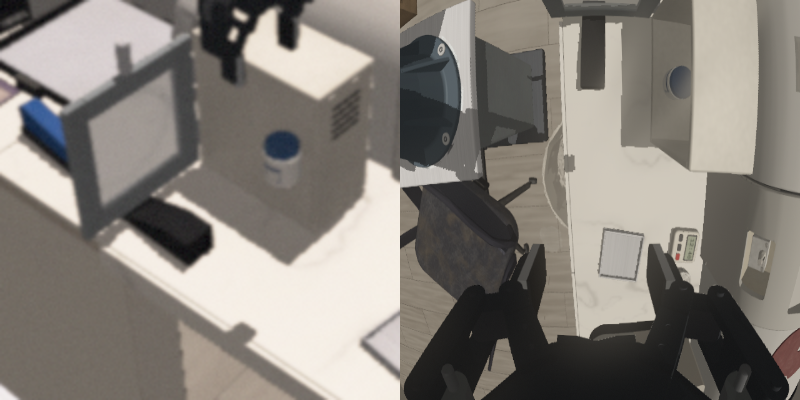

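The wedge's nose is under the door (at (150,215) left half), the gripper is clear and the door stands about square. The jar is visible in both halves: scene (282,155) and wrist (680,82). Now I locate the jar and check reach.

```bash
cat >> h.py <<'E'
def tilt(yaw,al):   # fingers along heading yaw, al below horizontal, jaws horizontal
    x=np.array([np.cos(yaw)*np.cos(al),np.sin(yaw)*np.cos(al),-np.sin(al)]); y=np.array([-np.sin(yaw),np.cos(yaw),0])
    return np.c_[x,y,np.cross(x,y)]
E
python3 - <<'E'
from h import *; from geo import *; import cv2
from scipy.optimize import least_squares
f=np.load("f4.npz")
for c in ("scene","side","wrist"):
    W=cloud(f[c+"_d"],f[c+"_K"],f[c+"_R"],f[c+"_t"],c=="wrist").reshape(-1,3); z=W[:,2]
    p=W[(W[:,0]>.54)&(W[:,0]<.62)&(abs(W[:,1]+.03)<.05)&(z>.025)&(z<.08)]
    top=p[p[:,2]>.067]; side=p[p[:,2]<.062]
    print(c,len(p),"top",len(top),np.round(np.nanmean(top,0),4), rect(top[:,:2]) if len(top)>5 else '')
    if len(side)>20:
        r=least_squares(lambda q:np.hypot(side[:,0]-q[0],side[:,1]-q[1])-.0235,[.577,-.03],loss="soft_l1",f_scale=.002); print("  circle",np.round(r.x,4),len(side))
    d=W[(W[:,0]>.34)&(W[:,0]<.52)&(abs(W[:,1]-.085)<.06)&(z>.08)&(z<.212)]
    co=np.polyfit(d[:,0],d[:,1],1); print("  door slope",co, "theta",np.pi/2-np.arctan(co[0])+PSI*-1*-1)
    tr=(abs(W[:,0]-.474)<.06)&(abs(W[:,1]+.308)<.06)&(z>.007)&(z<.02); print("  tray",rect(W[tr][:,:2]))
for al in (.6,.7,.785,.9,1.0):
  for p,yw in ((np.r_[.577,-.028,.05],PSI),(np.r_[.47,-.306,.05],-.5),(np.r_[.47,-.306,.05],PSI)):
    for flip in (1,-1):
      R=tilt(yw,al); R=R@np.diag([1,flip,flip]); q=m.inverse_kinematics(p+.019*R[:,0],R)
      print(al,yw,flip,None if q is None else np.round(q,2).tolist())
E
```

```text
scene 420 top 186 [ 0.5772 -0.0287  0.0711] (array([577.2, -27.8]), array([44.8, 44.7]), 74.32)
  circle [ 0.5803 -0.0268] 211
  door slope [-0.03422577  0.09543169] theta 1.5640087406184964
  tray (array([ 468.7, -307.6]), array([92., 93.]), 80.1)
side 238 top 194 [ 0.5782 -0.0235  0.071 ] (array([578.4, -24. ]), array([42.8, 44.1]), 72.33)
  circle [ 0.5809 -0.0247] 33
  door slope [-0.03422744  0.10456986] theta 1.5640104079396369
  tray (array([ 470.8, -303.9]), array([94. , 92.6]), 79.72)
wrist 1481 top 1062 [ 0.5771 -0.0267  0.0719] (array([576.6, -26.2]), array([45.4, 37.6]), 87.46)
  circle [ 0.5811 -0.0265] 362
  door slope [-0.03072604  0.09220677] theta 1.5605127028191963
  tray (array([ 471.4, -306.9]), array([91.5, 91.4]), 79.82)
0.6 -0.041 1 [-0.18, 0.72, 2.21, 2.98, 0.76, 1.61]
0.6 -0.041 -1 [-0.18, 0.72, 2.21, 2.98, 0.76, -1.53]
0.6 -0.5 1 [-0.75, 0.71, 2.25, 2.85, 0.8, 1.63]
0.6 -0.5 -1 [-0.75, 0.71, 2.25, 2.85, 0.8, -1.51]
0.6 -0.041 1 [-0.96, 0.73, 2.15, 2.05, 0.83, 1.85]
0.6 -0.041 -1 [-0.96, 0.73, 2.15, 2.05, 0.83, -1.29]
0.7 -0.041 1 [-0.17, 0.67, 2.19, 2.96, 0.
[... 485 characters left out ...]
.041 1 [-0.9, 0.65, 2.11, 1.88, 0.6, 2.09]
0.785 -0.041 -1 [-0.9, 0.65, 2.11, 1.88, 0.6, -1.05]
0.9 -0.041 1 [-0.16, 0.61, 2.11, 2.84, 0.25, 1.77]
0.9 -0.041 -1 [-0.16, 0.61, 2.11, 2.84, 0.25, -1.37]
0.9 -0.5 1 [-0.72, 0.6, 2.15, 2.65, 0.29, 1.87]
0.9 -0.5 -1 [-0.72, 0.6, 2.15, 2.65, 0.29, -1.27]
0.9 -0.041 1 [-0.86, 0.62, 2.08, 1.67, 0.48, 2.33]
0.9 -0.041 -1 [-0.86, 0.62, 2.08, 1.67, 0.48, -0.81]
1.0 -0.041 1 [-0.16, 0.59, 2.06, 2.48, 0.1, 2.14]
1.0 -0.041 -1 [-0.16, 0.59, 2.06, 2.48, 0.1, -1.0]
1.0 -0.5 1 [-0.71, 0.58, 2.1, 2.28, 0.15, 2.25]
1.0 -0.5 -1 [-0.71, 0.58, 2.1, 2.28, 0.15, -0.89]
1.0 -0.041 1 [-0.83, 0.6, 2.04, 1.39, 0.4, 2.63]
1.0 -0.041 -1 [-0.83, 0.6, 2.04, 1.39, 0.4, -0.51]
```

Door at 1.56 rad. I plan a shallow approach (0.45 rad below horizontal, wrist camera on top) and check reach first.

```bash
cat >> h.py <<'E'
AL=.45; FL=np.diag([1,-1,-1]); J=np.array([.578,-.0265]); T=np.array([.4705,-.3065])
def gp(p,yaw,al=AL):   # grasp point pose -> TCP pos, R
    R=tilt(yaw,al)@FL; return np.asarray(p)+.021*R[:,0],R
YW=.12; hd=np.array([np.cos(YW),np.sin(YW)])
pts=dict(hi=gp(np.r_[J-.12*hd+[-.0,-.06],.30],YW),pre=gp(np.r_[J-.12*hd,.09],YW),gr=gp(np.r_[J,.056],YW),
 lift=gp(np.r_[J,.068],YW),out=gp(np.r_[.462,-.085,.105],YW),mid=gp(np.r_[.465,-.2,.12],-.2),tr=gp(np.r_[T,.09],-.5),put=gp(np.r_[T,.0475],-.5))
E
python3 - <<'E'
from h import *
print(np.round(m.current_qpos(),2))
for k,(p,R) in pts.items():
    q=m.inverse_kinematics(p,R); print(k,np.round(p,3),None if q is None else np.round(q,2).tolist())
E
```

```text
[-0.41  0.05  1.77  0.    1.31 -0.37]
hi [ 0.478 -0.099  0.291] [-0.66, -0.02, 2.38, 1.8, 0.71, -0.71]
pre [ 0.478 -0.039  0.081] [-0.46, 0.7, 2.5, 2.58, 1.18, -1.61]
gr [ 0.597 -0.024  0.047] [-0.27, 0.79, 2.23, 2.72, 1.01, -1.51]
lift [ 0.597 -0.024  0.059] [-0.27, 0.76, 2.23, 2.71, 0.98, -1.5]
out [ 0.481 -0.083  0.096] [-0.6, 0.64, 2.47, 2.41, 1.1, -1.55]
mid [ 0.484 -0.204  0.111] [-0.72, 0.58, 2.41, 2.58, 1.0, -1.49]
tr [ 0.487 -0.316  0.081] [-0.76, 0.69, 2.29, 2.85, 0.97, -1.52]
put [ 0.487 -0.316  0.038] [-0.76, 0.81, 2.27, 2.87, 1.06, -1.55]
```

```bash
python3 - <<'E'
from h import *; import cv2
m.set_gripper(1.0)
p,R=pts["hi"]; m.move_ptp(p,R)
m.move_l(*pts["pre"],max_speed=.15); f0=m.current_force(); print(np.round(f0,1),m.current_time())
m.move_l(*pts["gr"],max_speed=.1); print("gr",np.round(m.current_force(),1),m.current_time())
for c in ("scene","wrist"):
    a,d=m.grab_frame(c); cv2.imwrite(f"pics/{c}5.png",(cv2.resize(a[180:380,180:420],(480,400)) if c=="scene" else a)[:,:,::-1])
E
python3 -c "
import cv2,numpy as np
a=cv2.imread('pics/scene5.png');b=cv2.resize(cv2.imread('pics/wrist5.png'),(320,400));cv2.imwrite('pics/c5.png',np.hstack([a,b]))"
```

```text
[ 0.6 -0.6 -1.3] 28.7583
gr [ 0.5  0.5 -0.2] 30.1583
```

View pics/c5.png

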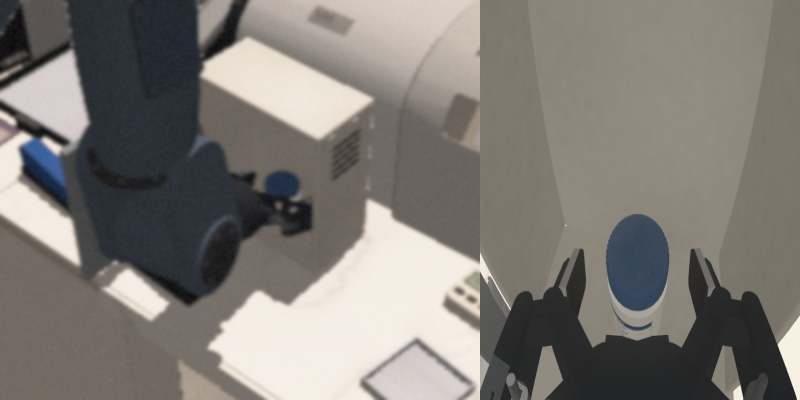

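The jar (638,262) stands centred between the open pads. Now I grip it, take it out and put it on the tray.

Run:
```python
from h import *; import cv2
m.set_gripper(0,35); print("grip mm",m.current_grip_width()*85,np.round(m.current_force(),1))
m.move_l(*pts["lift"],max_speed=.04); print("lift",np.round(m.current_force(),1),m.current_grip_width()*85)
m.move_l(*pts["out"],max_speed=.09); m.move_l(*pts["mid"],max_speed=.1); m.move_l(*pts["tr"],max_speed=.1)
print(m.current_grip_width()*85,m.current_time())
o={}
for c in ("scene","side","wrist"):
    k=m.get_calibration(c); a,d=m.grab_frame(c); o.update({c:a,c+"_d":d,c+"_K":k["camera_matrix"],c+"_R":k["R"],c+"_t":k["t"]})
    for n in ("jar","wedge","door_panel"):
        r=m.look_for(c,n); print(c,n,[(np.round(q["at"],4).tolist(),round(q["confidence"],2)) for q in r[:1]])
np.savez("f6.npz",**o)
cv2.imwrite("pics/c6.png",np.hstack([cv2.resize(o["scene"][200:400,180:480],(480,320)),cv2.resize(o["wrist"],(320,320))])[:,:,::-1])
```

```text
grip mm 44.61205621462903 [-0.3 -0.8  1.6]
lift [-0.5 -0.2 -1.6] 44.48769520286407
44.29536352580332 35.5083
scene jar []
scene wedge []
scene door_panel [([0.3694, 0.0799, 0.124], 0.65)]
side jar []
side wedge [([0.4115, 0.0882, 0.0112], 0.8)]
side door_panel [([0.4327, 0.0921, 0.1403], 0.81)]
wrist jar [([0.4649, -0.3056, 0.1046], 0.59)]
wrist wedge []
wrist door_panel []
```

View pics/c6.png

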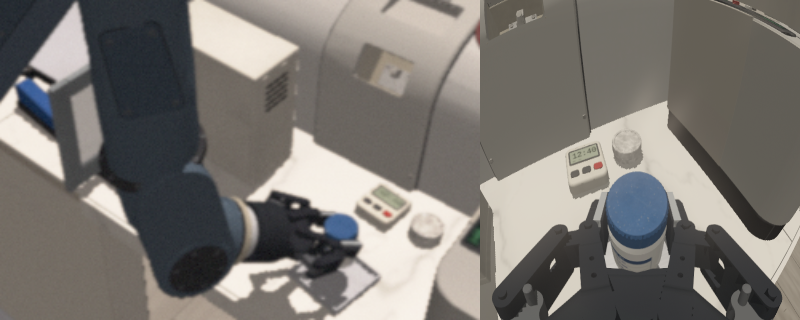

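Run:
```python
from h import *; from geo import *
f=np.load("f6.npz")
for c in ("scene","side","wrist"):
    W=cloud(f[c+"_d"],f[c+"_K"],f[c+"_R"],f[c+"_t"],c=="wrist").reshape(-1,3); col=f[c].reshape(-1,3).astype(int)
    b=(col[:,2]>col[:,0]+25)&(abs(W[:,0]-.47)<.07)&(abs(W[:,1]+.306)<.07)&(W[:,2]>.03)
    p=W[b]; p=p[p[:,2]>np.percentile(p[:,2],95)-.006] if len(p) else p
    if len(p)>10:
        A=np.c_[p[:,:2],np.ones(len(p))]; co=np.linalg.lstsq(A,p[:,2],rcond=None)[0]
        print(c,len(p),np.round(p.mean(0),4),rect(p[:,:2]),"tilt slopes",np.round(co[:2],3))
    d=W[(W[:,0]>.34)&(W[:,0]<.52)&(abs(W[:,1]-.085)<.06)&(W[:,2]>.08)&(W[:,2]<.212)]
    if len(d)>50: co=np.polyfit(d[:,0],d[:,1],1); print("  door",np.pi/2-np.arctan(co[0])+PSI)
```

```text
scene 279 [ 0.4699 -0.3085  0.1051] (array([ 471.2, -307.5]), array([43.4, 42.6]), 48.04) tilt slopes [ 0.008 -0.002]
  door 1.5372522580664592
  door 1.5640072393245381
wrist 10445 [ 0.4697 -0.3056  0.1057] (array([ 471.9, -307. ]), array([44.2, 44.4]), 24.98) tilt slopes [ 0.029 -0.023]
```

The jar hangs upright over the tray, centred within about 1 mm, and the door is still propped. I lower it, release and retreat.

Run:
```python
from h import *; from geo import *; import cv2
f0=m.current_force()
for z in (.06,.051,.0485,.0472,.046):
    m.move_l(*gp(np.r_[T,z],-.5),max_speed=.05 if z>.055 else .02); f=m.current_force()-f0; print(z,np.round(f,1))
    if f[2]>2: break
m.set_gripper(.72)
h=np.array([np.cos(-.5),np.sin(-.5)])
m.move_l(*gp(np.r_[T-.07*h,z+.035],-.5),max_speed=.08)
m.move_l(*gp(np.r_[T-.07*h,.26],-.5),max_speed=.2); print(m.current_time())
m.dwell(.5)
o={}
for c in ("scene","side","wrist"):
    k=m.get_calibration(c); a,d=m.grab_frame(c); o[c]=a
    W=cloud(d,k["camera_matrix"],k["R"],k["t"],c=="wrist").reshape(-1,3); col=a.reshape(-1,3).astype(int)
    b=(col[:,2]>col[:,0]+25)&(abs(W[:,0]-.47)<.07)&(abs(W[:,1]+.306)<.07)&(W[:,2]>.055)&(W[:,2]<.075); p=W[b]
    if len(p)>10: print(c,len(p),np.round(p.mean(0),4),rect(p[:,:2]))
    q=W[(W[:,0]>.34)&(W[:,0]<.52)&(abs(W[:,1]-.085)<.06)&(W[:,2]>.08)&(W[:,2]<.212)]
    if len(q)>50: co=np.polyfit(q[:,0],q[:,1],1); print("  door",np.pi/2-np.arctan(co[0])+PSI)
    for n in ("wedge","stapler","timer","pill_tin"):
        r=m.look_for(c,n); print("  ",n,[(np.round(q["at"],3).tolist(),round(q["confidence"],2)) for q in r[:1]])
cv2.imwrite("pics/c7.png",np.hstack([cv2.resize(o["scene"][200:400,180:480],(480,320)),cv2.resize(o["wrist"],(320,320))])[:,:,::-1])
print(m.current_time())
```

```text
0.06 [-1.4 -0.1 -0.4]
0.051 [-0.7 -0.5 -1.1]
0.0485 [-0.2 -0.7 -0.1]
0.0472 [-0.5  0.   0.5]
0.046 [-5.3  1.7 12. ]
40.7083
scene 291 [ 0.4691 -0.3104  0.0619] (array([ 470.6, -310. ]), array([44.9, 41.2]), 9.01)
  door 1.5689577396038912
   wedge [([0.412, -0.028, 0.016], 0.61)]
   stapler []
   timer [([0.609, -0.301, 0.02], 0.79)]
   pill_tin [([0.613, -0.364, 0.023], 0.66)]
side 147 [ 0.4699 -0.3025  0.0625] (array([ 470.5, -302.7]), array([39.3, 39.5]), 46.49)
  door 1.564396510219912
   wedge [([0.413, 0.09, 0.01], 0.52)]
   stapler [([0.431, 0.264, 0.04], 0.9)]
   timer [([0.617, -0.288, 0.018], 0.66)]
   pill_tin [([0.616, -0.359, 0.015], 0.76)]
wrist 1558 [ 0.472  -0.3068  0.063 ] (array([ 472.5, -307. ]), array([42.8, 43.1]), 72.24)
   wedge []
   stapler []
   timer []
   pill_tin [([0.614, -0.361, 0.022], 0.82)]
41.9583
```

View pics/c7.png

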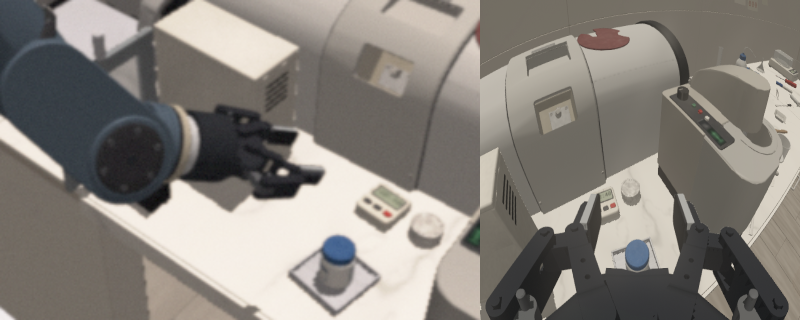

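The jar stands upright in the middle of the tray at (337,265), with its top at z ≈ 0.063. The door is still open at about 1.565 rad, the bystanders haven't moved and the arm is clear, so I'm handing in.

```bash
python3 -c "
from bench import manip as m
print(m.sign_off(), m.current_time())"
```

```text
the job is handed in; nothing more can be done
the job is handed in; nothing more can be done
```

The job is done and handed in at about 42 s of the 72 s. The sign-off reports no verdict, so this rests on my own checks.

**What I did:** I swung the door open to about 1.8 rad by its knob. I then moved the wedge from the roof to the worktop and pushed its nose under the door. With the door propped, I took the jar out and stood it on the tray.

**Last checks:**
- **Door:** the cameras put it at 1.564–1.569 rad, against 1.56 when first propped, so it is not creeping. One mid-carry reading of 1.537 came while the arm partly hid the door. I did not measure the wedge–door contact force.
- **Wedge:** its nose is still under the door, with the robot clear of both.
- **Jar:** upright, about 1–4 mm from the tray centre; the cameras differ by a few mm in y. Its top is at z ≈ 0.063 m, as expected on the tray floor. It took a brief 12 N press when I set it down.
- **Bystanders:** the stapler, timer and tin are where they started, within detector noise. At the end only the side camera saw the stapler.

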